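Cover the standard, then open the safety-capped acid bottle

ROBOT

A 7-joint arm with a two-finger parallel gripper is mounted at the origin on a cart in front of the work surface, level with it; the furniture and walls round the work are solid. World frame = base frame: x ahead of the robot, y to its left, z up, the work surface at z = 0. Lengths are in mm, angles in rad, forces in N, time in s.
With the tool pointing down it reaches from about 400 to 850 mm from the base axis. Payload 6.9 kg.
Tool frame: the origin (TCP) lies midway between the tips of the shut fingers; the grasp point (between the pads) lies 19 mm behind it; z points along the fingers, y is the line along which they close (so a half turn about z gives the same grasp; the last joint's range is limited). The gripper opens to 85 mm and grips with 20 to 120 N. Pads are 22 mm wide; open, the fingers measure 114 mm over their backs; the gripper's body (76 mm by 85 mm) begins 54 mm behind the grasp point. The pads swing forward as they close: fully open they stand 13 mm farther back than shut.
Start: joints at [-1.024, 0.507, -0.238, 1.5, 0.126, 1.149, -0.155], TCP at [266.681, 565.237, 231.275] pointing down, gripper open.
Joint ranges: [-3.08, 3.08], [-0.24, 2.05], [-1.43, 1.35], [0, 2.5], [-1.52, 4.66], [0.17, 1.96], [-2.89, 2.89]. Speed limits (rad/s): [2.39, 2.39, 3.14, 3.14, 3.14, 3.14, 3.14].

INTERFACE

Orientations are given as a unit quaternion [w, x, y, z].
In Python, from cell import read_state, grab_frame, sign_off gives the robot as it stands. The module is installed in compiled form; this text tells all that it offers.
- The arm moves only by the tool servo_tool, never from a script. Its argument "plan" is a list that holds one entry, the list of rows, each a list of 7 numbers: the shift along the tool's x, y, z in units of 30 mm (1.0 is 30 mm), then the turn, a rotation vector about the tool's x, y, z in units of 6 degrees (1.0 is 6 degrees), then the closure, from -1 (fully open) to 1 (shut). In form: [[[x, y, z, ax, ay, az, hand], ...]]. A call has 1 to 20 rows; each row shifts and turns the commanded pose from where the row before left it, along the tool's axes as they then stand; what a row does not reach is not made up. A row lasts 1/12 s, in which the tool goes at most 41.7 mm and 7.16 degrees, less where a joint would pass 70% of its speed; a pose out of reach is approached as far as the arm can. A call is refused whole if a number of a shift passes 1 or a number of a turn 1, either way. A call with a gripper value outside its range is refused whole. The fingers move at their own pace and stop on an object; "newtons" is the grip in N (left out, the last holds). Time passes only in rows, so rows that do not move let the fingers close. It gives the time, the measured TCP pose, the force and the opening at its end, in the units of the state.
- read_state(): the state, without advancing time (a new reading comes with each control period).
- grab_frame(name): name is "side" or "top"; returns a dict with "color" (384x512x3 uint8, red, green, blue), "range_z" (384x512 float32, mm along the optical axis (not along the pixel's ray), 0 where there is no reading), "mtx" (3x3 intrinsics, pixels), "k1" (the pictures are not rectified: a ray, as slopes to the right and down, at radius r is drawn at 1 + k1 r^2 times it, then the intrinsics apply), "extrinsics" (4x4, takes a point from camera to world coordinates). Camera axes: x right, y down, z forward; pixel columns grow to the right and rows downward; lengths in mm; the calibration is good to about 2 mm. A picture is of the moment at which its call begins.
- sign_off(): hands the job in, once; it reports no verdict.
The state is a dict: "time": time; "joint_pos": joint angles; "qd": joint speeds; "effort": joint torques, N m; "tcp_pos": TCP position; "eef_rot": TCP orientation; "contact_force": force on the tool from outside, world axes, zero at the start; "wrist_torque": the same for the moment, N m; "gripper_width": finger opening in mm.
Only numpy, scipy, OpenCV 4.12 (cv2) and the standard library are available. Lean on these libraries where they do the work, as an engineer would, in place of code of your own. Each camera call takes 0.05 s, during which the arm holds its last target. There are 200 camera calls.

TASK

No acid fumes may reach the standard in the larger of the two glass beakers: set the white knobbed cover on that beaker so that it sits seated and level, and let go of it. Then open the square acid bottle in the bench holder: push its safety cap down, turn it anticlockwise while it is held down until it comes free, and lift it off. The program finishes while holding the cap level, straight above the open mouth and a few centimetres clear of it, with the cover still in place and the other things standing around left where they are.

Things in the scene. Friction and masses are not known exactly. Their poses are not given: they have to be found in the camera images.
- cover_center (a point): white PTFE beaker cover, loose on the worktop, right way up, 38 mm high: disc 66 mm across, 4 mm thick; upright round knob on top (18 mm across, 28 mm high; grasp this); plug below (41 mm across, 6 mm deep). This point: its centre half-way up, 19 mm above the plug's underside, 13 mm above the disc's underside, 19 mm below the knob's top; z up through the knob
- beaker_rim (a point): centre of the mouth of the larger glass beaker (58 mm across, 72 mm high, opening 45 mm or more, loose, 75 g), level with the rim; the cover's disc rests on the rim and its plug hangs inside with about 2 mm to spare all round; seated, cover_center is 13 mm above this point
- bottle_mouth (a point): centre of the acid bottle's mouth, on the neck's rim, 142 mm above the worktop: square white plastic bottle, 73 mm wide, fixed in a square steel holder (42 mm high, foot 104 mm square) that neither moves nor turns; shoulder 25 mm below the rim, slopes out to the square body 40 mm below it; z up the neck, x and y along the holder's sides; a tall instrument stands to the right (y below -0.1)
- cap_center (a point): safety cap of the acid bottle, grey ribbed plastic, 50 mm across, 26 mm high, two raised arrows on top; point on its axis, half-way up, z up; locked: 2.5 mm below bottle_mouth, x along bottle_mouth's x. Lugs in it sit in hooks on the neck. Pushed down over 2.5 mm (at most 6) it turns; once turned 0.75 to 1.4 rad anticlockwise from above (best 1.1; stop at 1.45) it lifts straight off
- small_beaker: smaller glass beaker, 50 mm across, 60 mm high, loose; origin at the centre of its underside; bystander
- round_bottle: round plastic bottle with an ordinary screw cap, 70 mm across, 151 mm high, loose; origin at the centre of its underside; bystander
- timer: bench timer, 58x62x20 mm, loose; origin at the centre of its underside; bystander
- petri_dish: petri dish, 57 mm across, 12 mm high, loose; origin at the centre of its underside; bystander
- cap_seal (a joint): spring seal inside the cap, bears on the bottle's rim and holds the cap up in its hooks: 0 m when locked, grows by how far the cap is pushed down (at most 0.006); pushes back with about 7 N when locked and 0.9 N more per mm; -0.001 when the cap is off
Mind the look-alikes: they are no part of the job. Leave any brown, red or yellow look-alike of the part that bears beaker_rim alone.

How it is judged (in metres and radians):
On the way, in this order (a step that is already met when the one before it is completed fails the run):
1. the cover sits seated and level on the beaker, let go of (horizontal distance between cover_center and beaker_rim below 0.006 m and z of cover_center in the frame of beaker_rim between 0.01 and 0.0155 m and angle between each of cover_center, beaker_rim's own z axis and vertical below 0.06 rad and contact force between the fingers and beaker_cover below 0.1 N), for 0.2 s.
2. the cap is pushed down against its spring, still in its hooks (z of cap_center in the frame of bottle_mouth below -0.0045 m and angle between the x axis of cap_center and the x axis of bottle_mouth, either way round below 0.35 rad).
3. the cap is turned past its locking teeth while pushed down (z of cap_center in the frame of bottle_mouth below -0.0035 m and horizontal distance between cap_center and bottle_mouth below 0.004 m and angle between the x axis of cap_center and the x axis of bottle_mouth, either way round above 0.6 rad).
At the end, for the whole second after the job is handed in: the cap is held by the fingers alone, at rest, level within 0.2 rad, its centre within 25 mm of the axis of the open mouth and 28 to 130 mm above the rim; the cover sits on the beaker untouched, centred within 6 mm, level within 0.06 rad, its disc on the rim (all of step 1 and z of cap_center in the frame of bottle_mouth between 0.028 and 0.13 m and horizontal distance between cap_center and bottle_mouth below 0.025 m and angle between cap_center's own z axis and vertical below 0.2 rad and linear speed of safety_cap below 0.03 m/s and contact force between the fingers and safety_cap above 1 N and contact force between acid_bottle and safety_cap below 0.1 N and contact force between the arm and beaker_cover below 0.1 N); the arm keeps its last pose, push and grip.
It fails at once if a bystander is shoved more than 30 mm (distance of any of small_beaker, round_bottle, timer, petri_dish from where it was at the start of the episode above 0.03 m).
It fails at once if the beaker with the standard is tipped (angle between beaker_rim's own z axis and vertical above 0.3 rad).
It also fails if it takes over 54 s, if anything falls off the work surface, if the arm or the gripper's body presses on something with over 40 N, if the wrist force passes 120 N, or if a joint passes its speed limit or range.

## Working session

There is one attempt and no reset: what is moved stays moved. The work goes in short steps, Python scripts to look and compute and a tool call to move; the robot and the scene stay as the last step left them, time stands still between calls to the robot, and variables do not carry over. Pictures are saved under pics/ and viewed, on a budget of 10 in all, crops included, one or two more only if the job needs it, and the job is handed in when it is done.

Besides the shell and the picture viewer there is one more tool, called after "Call:" by a JSON object that holds its "name" and its "arguments", one argument or row to a line. servo_tool: Moves the arm, as the interface text tells. Its arguments: {"type":"object","properties":{"plan":{"type":"array","items":{"type":"array","items":{"type":"array","items":{"type":"number"}}}},"newtons":{"type":"number"}},"required":["plan"]}

```bash
mkdir -p pics; cat > h.py <<'E'
import numpy as np, cv2
from cell import read_state, grab_frame, sign_off
def cloud(f):
    K=f["mtx"];h,w=f["range_z"].shape
    u,v=np.meshgrid(np.arange(w),np.arange(h))
    D=np.array([f["k1"],0,0,0,0],float)
    n=cv2.undistortPoints(np.stack([u,v],-1).reshape(-1,1,2).astype(np.float64),K,D).reshape(h,w,2)
    z=f["range_z"]; p=np.stack([n[...,0]*z,n[...,1]*z,z],-1)
    T=f["extrinsics"]; W=p@T[:3,:3].T+T[:3,3]; W[z<=0]=np.nan
    return W
def ray(f,u,v,z):
    D=np.array([f["k1"],0,0,0,0],float)
    n=cv2.undistortPoints(np.array([[[u,v]]],np.float64),f["mtx"],D).reshape(2)
    T=f["extrinsics"]; d=T[:3,:3]@np.array([n[0],n[1],1]); o=T[:3,3]
    return o+d*(z-o[2])/d[2]
E
python3 - <<'E'
from h import *
import pickle
for n in("side","top"):
    f=grab_frame(n); pickle.dump(f,open(n+".pkl","wb"))
    cv2.imwrite(f"pics/{n}0.png",cv2.resize(f["color"][...,::-1],(768,576)))
    print(n,f["k1"],f["mtx"].round(1).tolist(),f["extrinsics"].round(2).tolist())
print(read_state())
E
```

```text
side -0.11771215607171472 [[408.5, 0.0, 253.0], [0.0, 408.5, 193.3], [0.0, 0.0, 1.0]] [[-1.0, -0.05, 0.03, 459.87], [-0.06, 0.58, -0.81, 1171.77], [0.02, -0.81, -0.59, 717.77], [0.0, 0.0, 0.0, 1.0]]
top -0.11177483208936462 [[451.3, 0.0, 257.0], [0.0, 451.3, 187.5], [0.0, 0.0, 1.0]] [[0.0, -1.0, 0.07, 398.15], [-1.0, -0.0, -0.03, 319.53], [0.03, -0.07, -1.0, 1099.28], [0.0, 0.0, 0.0, 1.0]]
{'time': 0.1, 'joint_pos': array([-1.02452792,  0.5082628 , -0.23751608,  1.50099816,  0.1257321 ,
        1.14888035, -0.15481159]), 'qd': array([ 0.0012507 , -0.00037752, -0.00109395, -0.0033954 , -0.00039604,
        0.00045297, -0.00128825]), 'effort': array([-4.86050936e-03, -6.21835184e+01, -2.19421551e+00, -2.50202054e+01,
        1.26732935e-02,  7.79669179e-03,  2.12868827e-06]), 'tcp_pos': array([266.54762565, 564.8428862 , 230.52243102]), 'eef_rot': array([-1.41895329e-04,  2.18606502e-01,  9.75812784e-01, -7.66019801e-04]), 'contact_force': array([-0.21005011, -0.21245649,  0.75453288]), 'wrist_torque': array([-0.01783211, -0.07081226,  0.06332848]), 'gripper_width': 85.39734983848527}
```

View pics/top0.png

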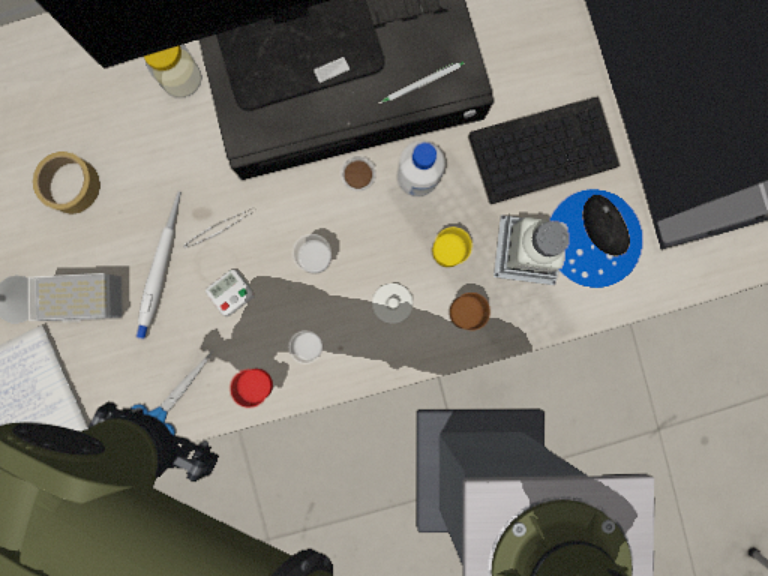

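View pics/side0.png

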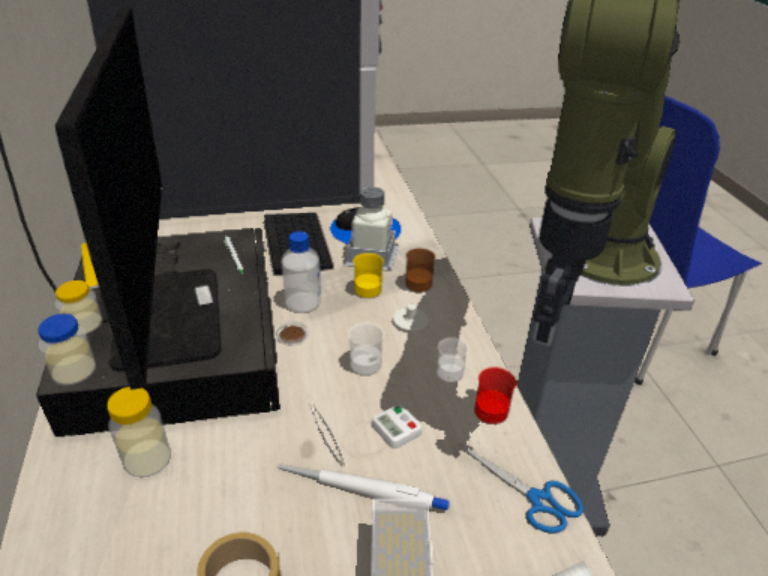

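The top view shows the large clear beaker at (314,253), the small one at (306,347), the cover's knob at (393,302) and the acid cap at (550,238). The timer is at (229,291) and the round bottle at (424,155). The side view agrees. Next I'll measure them.

```bash
python3 - <<'E'
from h import *
import pickle
T=pickle.load(open("top.pkl","rb"));S=pickle.load(open("side.pkl","rb"))
W={"top":cloud(T),"side":cloud(S)}
def rep(nm,cam,x,y,r,zl,zh):
    w=W[cam]; m=(np.hypot(w[...,0]-x,w[...,1]-y)<r)&(w[...,2]>zl)&(w[...,2]<zh)
    p=w[m]
    if len(p)<5: print(nm,cam,len(p));return
    c,rr=cv2.minEnclosingCircle(p[:,:2].astype(np.float32))
    print(nm,cam,len(p),"mean",p.mean(0).round(1),"circ",np.round(c,1),round(rr,1),"zmed/95",np.percentile(p[:,2],[50,95]).round(1))
for nm,u,v,z in[("cover",393,302,38),("beaker",314,253,72),("small",306,347,60),("cap",550,238,152),("round",424,155,151),("timer",229,291,20),("petri",358,173,12),("yellow",452,246,72),("brown",469,311,72)]:
    P=ray(T,u/1.5,v/1.5,z); print(nm,P.round(1))
    for cam in W: 
        rep(nm,cam,P[0],P[1],50,max(5,z-8),z+8)
        if nm=="cover": rep("disc",cam,P[0],P[1],50,5,15)
        if nm=="beaker": rep("beaker all",cam,P[0],P[1],45,10,100)
# holder orientation: steel foot/ body
w=W["top"]; C=ray(T,550/1.5,238/1.5,152)
m=(abs(w[...,0]-C[0])<80)&(abs(w[...,1]-C[1])<80)
for zl,zh in((30,55),(60,110)):
    p=w[m&(w[...,2]>zl)&(w[...,2]<zh)]; print(zl,len(p),cv2.minAreaRect(p[:,:2].astype(np.float32)) if len(p)>5 else "")
a=cv2.resize(T["color"][120:210,220:410,::-1],None,fx=4,fy=4,interpolation=cv2.INTER_CUBIC)
b=cv2.resize(T["color"][140:240,180:320,::-1],None,fx=4,fy=4,interpolation=cv2.INTER_CUBIC)
a=cv2.resize(T["color"][130:200,315:405,::-1],None,fx=6,fy=6,interpolation=cv2.INTER_CUBIC)[:400,:]
pic=np.zeros((560,800,3),np.uint8); pic[:400,:540]=a
s=cv2.resize(S["color"][115:185,220:290,::-1],None,fx=3.7,fy=3.7,interpolation=cv2.INTER_CUBIC); pic[:s.shape[0],541:541+s.shape[1]]=s
cv2.imwrite("pics/crop1.png",pic)
E
```

```text
cover [438.1 276.4  38. ]
cover top 43 mean [437.9 276.5  38.7] circ [437.9 276.5] 8.4 zmed/95 [38.9 42.6]
disc top 528 mean [437.7 275.7  10.5] circ [439.5 278.9] 48.0 zmed/95 [10.5 13.9]
cover side 34 mean [439.5 281.1  36.5] circ [440.3 279.5] 8.7 zmed/95 [37.7 40.6]
disc side 226 mean [438.3 284.1  10.7] circ [439.7 277.9] 33.5 zmed/95 [10.8 12.9]
beaker [511.1 398.2  72. ]
beaker top 131 mean [515.  403.5  71.4] circ [512.7 402.1] 29.4 zmed/95 [71.7 75.5]
beaker all top 547 mean [514.6 403.9  39.1] circ [512.7 402.1] 29.4 zmed/95 [27.2 73.4]
beaker side 153 mean [511.7 400.3  69.4] circ [512.6 403.6] 30.8 zmed/95 [69.7 73.8]
beaker all side 664 mean [510.8 407.4  47.6] circ [511.2 403.7] 31.2 zmed/95 [49.3 72.2]
small [368.1 410.2  60. ]
small top 108 mean [367.6 412.8  59.2] circ [368.7 411.3] 25.3 zmed/95 [59.4 62.8]
small side 122 mean [369.3 408.5  57.2] circ [369.2 412.3] 26.6 zmed/95 [57.2 61. ]
cap [525.7  56.3 152. ]
cap top 420 mean [526.3  55.  153.2] circ [527.4  53.6] 25.9 zmed/95 [153.5 156.4]
cap side 134 mean [525.2  61.3 152.7] circ [528.5  55.7] 27.9 zmed/95 [15
[... 493 characters left out ...]
d/95 [ 7.5 14.3]
petri side 226 mean [649.8 334.1   8.4] circ [650.6 325.5] 39.1 zmed/95 [ 7.7 13.1]
yellow [522.9 187.3  72. ]
yellow top 133 mean [527.4 185.7  71. ] circ [524.2 187.2] 29.4 zmed/95 [71.3 75.5]
yellow side 123 mean [523.  183.7  69.3] circ [522.1 187. ] 30.7 zmed/95 [69.1 73.9]
brown [423.3 161.7  72. ]
brown top 129 mean [424.9 157.3  71.7] circ [423.4 159.8] 29.5 zmed/95 [71.8 75.3]
brown side 114 mean [424.3 157.1  69.4] circ [426.5 159. ] 30.7 zmed/95 [69.5 74.3]
30 311 ((526.6865234375, 53.75242233276367), (90.47965240478516, 88.74478912353516), 82.85362243652344)
60 569 ((526.6355590820312, 53.35102844238281), (75.03163146972656, 74.57308197021484), 82.46723175048828)
```

View pics/crop1.png

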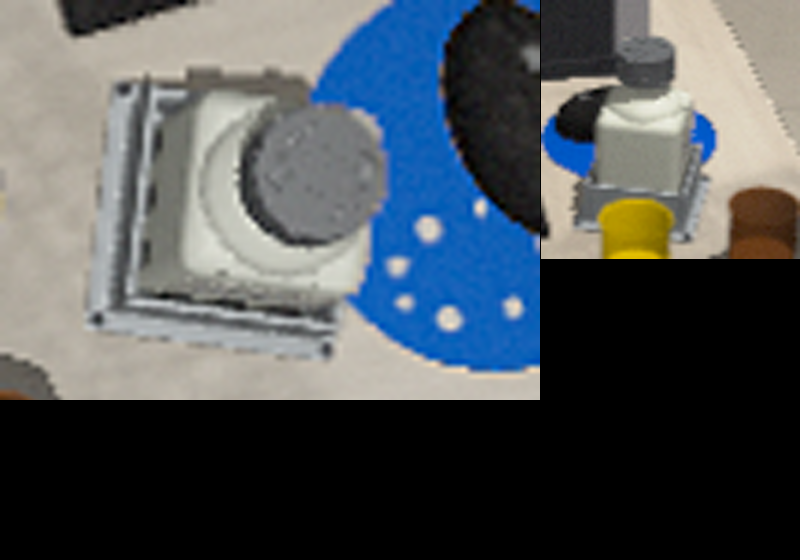

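The crop shows the cap on its neck, with the holder turned about 7° from the world axes. I have cover (439,277.5), beaker (512.5,402.5) and cap (527,54.5). I'll move above the cover now.

Call:
{"name": "servo_tool", "arguments": {
  "plan": [
    [[-0.516,-0.344,0.2,0,0,0,-1],[-0.516,-0.344,0.2,0,0,0,-1],[-0.516,-0.344,0.2,0,0,0,-1],[-0.516,-0.344,0.2,0,0,0,-1],[-0.516,-0.344,0.2,0,0,0,-1],[-0.516,-0.344,0.2,0,0,0,-1],[-0.516,-0.344,0.2,0,0,0,-1],[-0.516,-0.344,0.2,0,0,0,-1],[-0.516,-0.344,0.2,0,0,0,-1],[-0.516,-0.344,0.2,0,0,0,-1],[-0.516,-0.344,0.2,0,0,0,-1],[-0.516,-0.344,0.2,0,0,0,-1],[-0.516,-0.344,0.2,0,0,0,-1],[-0.516,-0.344,0.2,0,0,0,-1],[-0.516,-0.344,0.2,0,0,0,-1],[-0.516,-0.344,0.2,0,0,0,-1],[-0.516,-0.344,0.2,0,0,0,-1],[-0.516,-0.344,0.2,0,0,0,-1],[0,0,0,0,0,0,-1],[0,0,0,0,0,0,-1]]
  ]
}}

```text
time: 1.77
tcp_pos: [439.6, 277.2, 122.8]
eef_rot: [-0.0, 0.22, 0.976, -0.001]
contact_force: [-0.1, 1.4, 0.5]
gripper_width: 85.6
```

```bash
cat >> h.py <<'E'
from scipy.spatial.transform import Rotation as Ro
def togo(t):
    s=read_state(); q=s["eef_rot"]; R=Ro.from_quat([q[1],q[2],q[3],q[0]])
    d=R.inv().apply(np.array(t)-s["tcp_pos"])
    print("t",round(s["time"],2),"tcp",s["tcp_pos"].round(1),"F",s["contact_force"].round(1),"w",round(s["gripper_width"],1))
    print("q",s["joint_pos"].round(2),"toolx",R.as_matrix()[:,0].round(3),"toolz",R.as_matrix()[:,2].round(3),"UNITS",(d/30).round(3))
E
python3 - <<'E'
from h import *
togo([439,277.5,15])
# refined disc/rim fits using circle fit of rim points
import pickle
from scipy.optimize import least_squares
for cam in("top","side"):
    f=pickle.load(open(cam+".pkl","rb")); w=cloud(f)
    for nm,c,r,zl,zh,R in(("cover disc",(439,277.5),42,6,14,33),("rim",(512.5,402.5),36,66,78,27.5),("cap",(527,54.5),32,147,158,25)):
        p=w[(np.hypot(w[...,0]-c[0],w[...,1]-c[1])<r)&(w[...,2]>zl)&(w[...,2]<zh)][:,:2].astype(np.float32)
        h=cv2.convexHull(p)[:,0]
        o=least_squares(lambda a:np.hypot(h[:,0]-a[0],h[:,1]-a[1])-a[2],[*c,R],loss="soft_l1")
        print(cam,nm,o.x.round(1),len(h),round(o.cost,2))
E
```

```text
t 1.77 tcp [439.6 277.2 122.8] F [-0.1  1.4  0.5] w 85.6
q [-0.47  0.47 -0.2   1.92  0.13  0.76  0.38] toolx [-0.903  0.429  0.001] toolz [-0.001 -0.001 -1.   ] UNITS [0.02  0.005 3.592]
top cover disc [438.  275.7  32.2] 31 2.34
top rim [512.6 402.2  28.9] 24 1.4
top cap [526.6  54.1  24.6] 18 4.01
side cover disc [438.9 278.   32.2] 16 5.25
side rim [511.4 402.8  28.9] 23 9.43
side cap [525.9  57.2  22.9] 16 16.45
```

Call:
{"name": "servo_tool", "arguments": {
  "plan": [
    [[0.037,-0.02,0.4,0,0,0,-1],[0,0,0.4,0,0,0,-1],[0,0,0.4,0,0,0,-1],[0,0,0.4,0,0,0,-1],[0,0,0.4,0,0,0,-1],[0,0,0.4,0,0,0,-1],[0,0,0.4,0,0,0,-1],[0,0,0.4,0,0,0,-1],[0,0,0.35,0,0,0,-1],[0,0,0,0,0,0,0],[0,0,0,0,0,0,1],[0,0,0,0,0,0,1],[0,0,0,0,0,0,1],[0,0,0,0,0,0,1],[0,0,0,0,0,0,1],[0,0,0,0,0,0,1],[0,0,0,0,0,0,1],[0,0,0,0,0,0,1],[0,0,0,0,0,0,1]]
  ],
  "newtons": 30
}}

```text
time: 3.35
tcp_pos: [438.5, 278.5, 17.4]
eef_rot: [0.0, 0.219, 0.976, 0.0]
contact_force: [-0.2, -1.0, 6.6]
gripper_width: 16.8
```

```bash
python3 - <<'E'
from h import *
togo([512.3,402.4,110])
E
```

```text
t 3.35 tcp [438.5 278.5  17.4] F [-0.2 -1.   6.6] w 16.8
q [-0.51  0.63 -0.15  2.02  0.19  0.5   0.33] toolx [-0.904  0.427 -0.001] toolz [ 0.001  0.001 -1.   ] UNITS [-0.464  4.787 -3.081]
```

Call:
{"name": "servo_tool", "arguments": {
  "plan": [
    [[0,0,-0.2,0,0,0,1],[0,0,-0.5,0,0,0,1],[0,0,-0.6,0,0,0,1],[0,0,-0.6,0,0,0,1],[0,0,-0.6,0,0,0,1],[0,0,-0.6,0,0,0,1],[-0.046,0.48,0,0,0,0,1],[-0.046,0.48,0,0,0,0,1],[-0.046,0.48,0,0,0,0,1],[-0.046,0.48,0,0,0,0,1],[-0.046,0.48,0,0,0,0,1],[-0.046,0.48,0,0,0,0,1],[-0.046,0.48,0,0,0,0,1],[-0.046,0.48,0,0,0,0,1],[-0.046,0.48,0,0,0,0,1],[-0.046,0.48,0,0,0,0,1],[0,0,0,0,0,0,1],[0,0,0,0,0,0,1],[0,0,0,0,0,0,1]]
  ]
}}

```text
time: 4.93
tcp_pos: [511.6, 401.6, 109.6]
eef_rot: [-0.0, 0.219, 0.976, -0.001]
contact_force: [-0.2, 0.6, -0.0]
gripper_width: 16.6
```

```bash
python3 - <<'E'
from h import *
togo([512.3,402.4,110])
f=grab_frame("side"); w=cloud(f); g=grab_frame("top")
a=cv2.resize(f["color"][130:280,170:350,::-1],(600,500),interpolation=cv2.INTER_CUBIC); cv2.imwrite("pics/hold.png",a)
for n,ww in(("side",w),("top",cloud(g))):
  for zl,zh in((92,112),(66,78)):
    p=ww[(np.hypot(ww[...,0]-512,ww[...,1]-402)<40)&(ww[...,2]>zl)&(ww[...,2]<zh)]
    if len(p)>8:
        e=cv2.minEnclosingCircle(p[:,:2].astype(np.float32)); print(n,zl,len(p),p.mean(0).round(1),np.round(e[0],1),round(e[1],1),np.percentile(p[:,2],[5,50,95]).round(1))
E
```

```text
t 4.93 tcp [511.6 401.6 109.6] F [-0.2  0.6 -0. ] w 16.6
q [-0.59  0.65 -0.19  1.58  0.14  0.92  0.3 ] toolx [-0.904  0.427  0.   ] toolz [-0.001 -0.001 -1.   ] UNITS [-0.009  0.033 -0.013]
side 92 287 [508.9 410.  103.1] [508.9 401.6] 34.6 [100.9 103.  105.3]
side 66 61 [511.5 417.   70.6] [510.8 404. ] 29.0 [66.3 70.8 74.3]
```

View pics/hold.png

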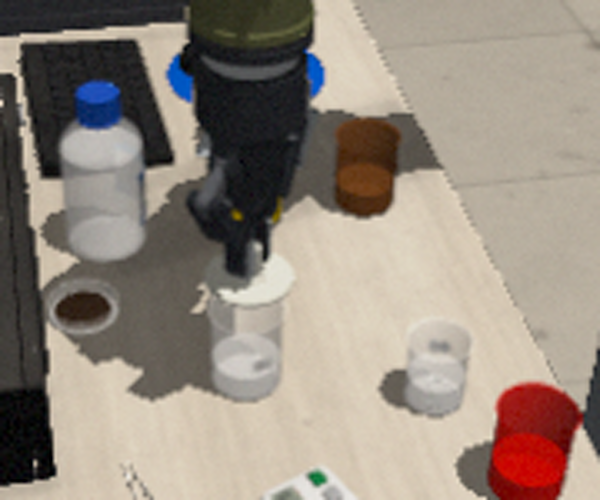

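The held disc is centred near (251,281) and appears level. The beaker is below it at x≈246 in the crop. I'll measure the disc edge more precisely.

```bash
python3 - <<'E'
from h import *
import pickle
from scipy.optimize import least_squares
S=pickle.load(open("side.pkl","rb")); f=grab_frame("side")
def fit(fr,c,zl,zh,r,R,z):
    w=cloud(fr); m=((np.hypot(w[...,0]-c[0],w[...,1]-c[1])<r)&(w[...,2]>zl)&(w[...,2]<zh)).astype(np.uint8)
    m=cv2.morphologyEx(m,cv2.MORPH_OPEN,np.ones((2,2),np.uint8))
    cs,_=cv2.findContours(m,cv2.RETR_EXTERNAL,cv2.CHAIN_APPROX_NONE); k=max(cs,key=cv2.contourArea)[:,0]
    P=np.array([ray(fr,u,v,z)[:2] for u,v in k]); h=cv2.convexHull(P.astype(np.float32))[:,0]
    print(m.sum(),"x range",h[:,0].min().round(1),h[:,0].max().round(1),"y",h[:,1].min().round(1),h[:,1].max().round(1))
    o=least_squares(lambda a:np.hypot(P[:,0]-a[0],P[:,1]-a[1])-R,c,loss="soft_l1"); print(o.x.round(1))
fit(S,(438.5,277),5,15,42,32.6,10)
fit(S,(512,402.5),64,80,36,28.6,72)
fit(f,(511,402),95,110,42,32.6,102.2)
w=cloud(f); p=w[(np.hypot(w[...,0]-511,w[...,1]-402)<42)&(w[...,2]>96)&(w[...,2]<108)&(w[...,1]>405)]
A=np.c_[p[:,:2]-[511,402],np.ones(len(p))]; print("plane",np.linalg.lstsq(A,p[:,2],rcond=None)[0].round(3))
E
```

```text
224 x range 405.6 464.5 y 252.3 316.1
[435.7 283.3]
142 x range 481.9 536.4 y 376.7 410.3
[507.8 408.8]
277 x range 475.4 540.4 y 380.8 437.5
[507.7 405.4]
plane [ 1.0000e-03 -3.2000e-02  1.0375e+02]
```

Call:
{"name": "servo_tool", "arguments": {
  "plan": [
    [[0,0,0.19,0,0,0,1],[0,0,0.19,0,0,0,1],[0,0,0.15,0,0,0,1],[0,0,0,0,0,0,1]]
  ]
}}

```text
time: 5.42
tcp_pos: [511.4, 401.9, 92.3]
eef_rot: [-0.001, 0.219, 0.976, -0.001]
contact_force: [-0.3, -0.2, -0.9]
gripper_width: 16.6
```

```bash
python3 - <<'E'
from h import *
togo([512.3,402.4,82])
f=grab_frame("side")
cv2.imwrite("pics/near.png",cv2.resize(f["color"][195:265,210:280,::-1],(560,560),interpolation=cv2.INTER_CUBIC))
D=np.array([f["k1"],0,0,0,0],float); T=np.linalg.inv(f["extrinsics"])
a=np.linspace(0,2*np.pi,24)
for c,r,z in(((512.3,402.4),29,72),((511.6,401.6),33,82)):
    P=np.c_[c[0]+r*np.cos(a),c[1]+r*np.sin(a),a*0+z]
    q=cv2.projectPoints(P,cv2.Rodrigues(T[:3,:3])[0],T[:3,3],f["mtx"],D)[0][:,0]
    q=(q-[210,195])*8+4; print(c,"crop u",q[:,0].min().round(),q[:,0].max().round(),"v",q[:,1].min().round(),q[:,1].max().round())
E
```

```text
t 5.42 tcp [511.4 401.9  92.3] F [-0.3 -0.2 -0.9] w 16.6
q [-0.6   0.67 -0.19  1.6   0.15  0.89  0.29] toolx [-0.904  0.427  0.001] toolz [-0.002 -0.002 -1.   ] UNITS [-0.02   0.028  0.345]
(512.3, 402.4) crop u 179.0 367.0 v 165.0 286.0
(511.6, 401.6) crop u 168.0 383.0 v 130.0 267.0
```

View pics/near.png

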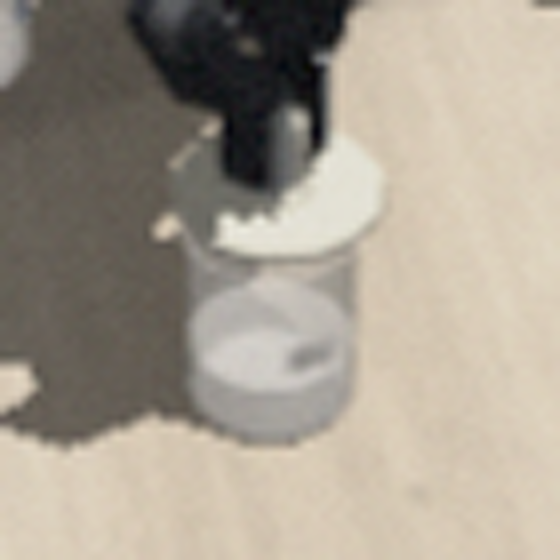

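The disc spans u 168–385 with its front edge at v≈258. The beaker walls are at u 187–357 and the base front at v≈440. I'll convert these to world positions.

```bash
python3 - <<'E'
from h import *
f=grab_frame("side")
R=lambda u,v,z:ray(f,(u-4)/8+210,(v-4)/8+195,z).round(1)
print("base front y-29",R(270,440,0)[1]-29)
for z in(80,82,84,86): print(z,"disc front bottom y-33",R(276,258,z)[1]-33, "mid x",(R(168,195,z)[0]+R(385,195,z)[0])/2, R(168,195,z)[0]-R(385,195,z)[0])
print("wall mid x z50",(R(187,290,60)[0]+R(357,290,60)[0])/2,"base mid",(R(189,395,0)[0]+R(352,395,0)[0])/2)
w=cloud(f); g=f["color"].astype(int)
m=(g.min(-1)>185)&(np.hypot(w[...,0]-511,w[...,1]-402)<40)&(w[...,2]>76)&(w[...,2]<95)
p=w[m]; print(len(p),"disc z",np.median(p[:,2]),"ymax",p[:,1].max(),"xmin",p[:,0].min())
E
```

```text
base front y-29 393.7
80 disc front bottom y-33 394.9 mid x 511.55 66.30000000000007
82 disc front bottom y-33 397.2 mid x 511.45 66.10000000000002
84 disc front bottom y-33 399.6 mid x 511.25 65.90000000000003
86 disc front bottom y-33 401.9 mid x 511.1 65.59999999999997
wall mid x z50 511.2 base mid 512.5
152 disc z 86.18260320444239 ymax 434.62440552768 xmin 479.5539644345568
```

Call:
{"name": "servo_tool", "arguments": {
  "plan": [
    [[-0.015,0.04,0,0,0,0,1],[0,0,0.07,0,0,0,1],[0,0,0.07,0,0,0,1],[0,0,0.06,0,0,0,1],[0,0,0,0,0,0,1],[0,0,0,0,0,0,1]]
  ]
}}

```text
time: 6.02
tcp_pos: [512.9, 403.4, 87.7]
eef_rot: [-0.0, 0.219, 0.976, -0.0]
contact_force: [0.4, -0.5, -0.4]
gripper_width: 17.2
```

Call:
{"name": "servo_tool", "arguments": {
  "plan": [
    [[0,0,0.05,0,0,0,1],[0,0,0.05,0,0,0,1],[0,0,0,0,0,0,1],[0,0,0,0,0,0,1]]
  ]
}}

```text
time: 6.35
tcp_pos: [512.9, 403.4, 84.7]
eef_rot: [-0.0, 0.219, 0.976, -0.0]
contact_force: [-0.7, 1.0, -0.4]
gripper_width: 16.9
```

```bash
python3 - <<'E'
from h import *
togo([512.3,402.4,82])
E
```

```text
t 6.35 tcp [512.9 403.4  84.7] F [-0.7  1.  -0.4] w 16.9
q [-0.6   0.68 -0.18  1.6   0.15  0.87  0.29] toolx [-0.904  0.427  0.   ] toolz [-0. -0. -1.] UNITS [ 0.004 -0.04   0.091]
```

Call:
{"name": "servo_tool", "arguments": {
  "plan": [
    [[0,0,0.035,0,0,0,1],[0,0,0,0,0,0,1],[0,0,0,0,0,0,1]]
  ]
}}

```text
time: 6.6
tcp_pos: [513.0, 403.5, 83.8]
eef_rot: [-0.0, 0.219, 0.976, -0.0]
contact_force: [-0.6, 0.6, -0.4]
gripper_width: 16.9
```

Call:
{"name": "servo_tool", "arguments": {
  "plan": [
    [[0,0,0.03,0,0,0,1],[0,0,0,0,0,0,1],[0,0,0,0,0,0,1]]
  ]
}}

```text
time: 6.85
tcp_pos: [513.2, 403.7, 83.5]
eef_rot: [0.0, 0.219, 0.976, 0.0]
contact_force: [-0.5, -1.0, 4.3]
gripper_width: 17.0
```

Call:
{"name": "servo_tool", "arguments": {
  "plan": [
    [[0,0,0,0,0,0,0.4],[0,0,0,0,0,0,0],[0,0,0,0,0,0,-0.5],[0,0,0,0,0,0,-1],[0,0,0,0,0,0,-1],[0,0,0,0,0,0,-1],[0,0,0,0,0,0,-1],[0,0,0,0,0,0,-1],[0,0,-0.2,0,0,0,-1],[0,0,-0.4,0,0,0,-1],[0,0,-0.6,0,0,0,-1],[0,0,-0.8,0,0,0,-1],[0,0,-0.8,0,0,0,-1],[0,0,-0.8,0,0,0,-1],[0,0,-0.8,0,0,0,-1],[0,0,-0.4,0,0,0,-1],[0,0,0,0,0,0,-1],[0,0,0,0,0,0,-1]]
  ]
}}

```text
time: 8.35
tcp_pos: [513.2, 403.7, 228.4]
eef_rot: [0.001, 0.219, 0.976, 0.001]
contact_force: [-0.1, -0.1, -0.4]
gripper_width: 85.4
```

```bash
python3 - <<'E'
from h import *
togo([527,54.5,230])
f=grab_frame("side"); w=cloud(f)
cv2.imwrite("pics/seat.png",cv2.resize(f["color"][160:265,200:305,::-1],(560,560),interpolation=cv2.INTER_CUBIC))
p=w[(np.hypot(w[...,0]-512.5,w[...,1]-402.5)<38)&(w[...,2]>68)&(w[...,2]<84)&(f["color"].min(-1)>150)]
A=np.c_[p[:,:2]-[512,402],np.ones(len(p))]; print(len(p),"plane",np.linalg.lstsq(A,p[:,2],rcond=None)[0].round(3), cv2.minEnclosingCircle(p[:,:2].astype(np.float32)))
k=w[(np.hypot(w[...,0]-512.5,w[...,1]-402.5)<20)&(w[...,2]>96)&(w[...,2]<112)]
if len(k): print("knob",len(k),k.mean(0).round(1),np.percentile(k[:,2],90).round(1))
E
```

```text
t 8.35 tcp [513.2 403.7 228.4] F [-0.1 -0.1 -0.4] w 85.4
q [-0.59  0.55 -0.2   1.43  0.11  1.17  0.33] toolx [-0.904  0.427 -0.001] toolz [ 0.002  0.001 -1.   ] UNITS [ -5.383 -10.332  -0.07 ]
303 plane [ 2.000e-03 -1.000e-02  7.695e+01] ((512.7793579101562, 401.906982421875), 34.36430740356445)
knob 41 [511.6 407.  103.1] 106.1
```

View pics/seat.png

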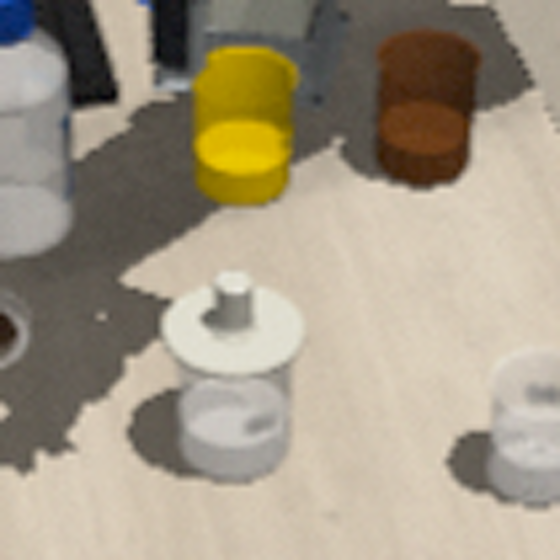

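The cover is seated and level: disc top at about 77 mm, slope ≤ 0.01, and the knob upright at (233,295) in the crop. Next, the cap.

Call:
{"name": "servo_tool", "arguments": {
  "plan": [
    [[-0.299,-0.574,0,0,0,0,-1],[-0.299,-0.574,0,0,0,0,-1],[-0.299,-0.574,0,0,0,0,-1],[-0.299,-0.574,0,0,0,0,-1],[-0.299,-0.574,0,0,0,0,-1],[-0.299,-0.574,0,0,0,0,-1],[-0.299,-0.574,0,0,0,0,-1],[-0.299,-0.574,0,0,0,0,-1],[-0.299,-0.574,0,0,0,0,-1],[-0.299,-0.574,0,0,0,0,-1],[-0.299,-0.574,0,0,0,0,-1],[-0.299,-0.574,0,0,0,0,-1],[-0.299,-0.574,0,0,0,0,-1],[-0.299,-0.574,0,0,0,0,-1],[-0.299,-0.574,0,0,0,0,-1],[-0.299,-0.574,0,0,0,0,-1],[-0.299,-0.574,0,0,0,0,-1],[-0.299,-0.574,0,0,0,0,-1],[0,0,0,0,0,0,-1],[0,0,0,0,0,0,-1]]
  ]
}}

```text
time: 10.07
tcp_pos: [526.2, 53.0, 225.9]
eef_rot: [-0.001, 0.22, 0.976, -0.001]
contact_force: [0.2, 1.0, -0.6]
gripper_width: 85.5
```

```bash
python3 - <<'E'
from h import *
togo([527.2,54.3,129])
E
```

```text
t 10.07 tcp [526.2  53.  225.9] F [ 0.2  1.  -0.6] w 85.5
q [-0.03  0.36 -0.16  1.76  0.07  1.03  0.91] toolx [-0.903  0.429  0.002] toolz [-0.002 -0.001 -1.   ] UNITS [-0.018  0.059  3.231]
```

Call:
{"name": "servo_tool", "arguments": {
  "plan": [
    [[-0.018,0.06,0.38,0,0,0,-1],[0,0,0.38,0,0,0,-1],[0,0,0.38,0,0,0,-1],[0,0,0.38,0,0,0,-1],[0,0,0.38,0,0,0,-1],[0,0,0.38,0,0,0,-1],[0,0,0.38,0,0,0,-1],[0,0,0.38,0,0,0,-1],[0,0,0.38,0,0,0,-1],[0,0,0,0,0,0,-1],[0,0,0,0,0,0,1],[0,0,0,0,0,0,1],[0,0,0,0,0,0,1],[0,0,0,0,0,0,1],[0,0,0,0,0,0,1],[0,0,0,0,0,0,1],[0,0,0,0,0,0,1]]
  ],
  "newtons": 70
}}

```text
time: 11.48
tcp_pos: [527.7, 54.8, 125.3]
eef_rot: [0.0, 0.219, 0.976, -0.001]
contact_force: [-2.6, -2.5, 4.9]
gripper_width: 48.3
```

```bash
python3 - <<'E'
from h import *
togo([527.2,54.3,118])
f=grab_frame("side")
cv2.imwrite("pics/cap.png",cv2.resize(f["color"][90:190,200:300,::-1],(600,600),interpolation=cv2.INTER_CUBIC))
E
```

```text
t 11.48 tcp [527.7  54.8 125.3] F [-2.6 -2.5  4.9] w 48.3
q [-0.05  0.48 -0.15  1.89  0.1   0.78  0.88] toolx [-0.904  0.427 -0.001] toolz [ 0.    -0.001 -1.   ] UNITS [ 0.008 -0.021  0.243]
```

View pics/cap.png

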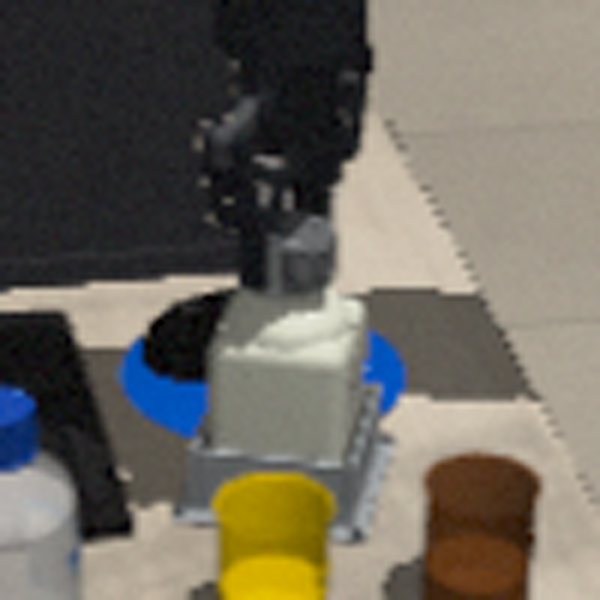

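The fingers hold the cap around (300,255) in the crop and are clear of the shoulder. Next I push down.

Call:
{"name": "servo_tool", "arguments": {
  "plan": [
    [[0,0,0.06,0,0,0,1],[0,0,0.06,0,0,0,1],[0,0,0.04,0,0,0,1],[0,0,0,0,0,0,1],[0,0,0,0,0,0,1]]
  ]
}}

```text
time: 11.95
tcp_pos: [527.6, 54.4, 121.0]
eef_rot: [0.0, 0.219, 0.976, -0.001]
contact_force: [-4.2, -3.8, 10.7]
gripper_width: 48.3
```

Call:
{"name": "servo_tool", "arguments": {
  "plan": [
    [[0,0,0,0,0,-0.4,1],[0,0,0,0,0,-0.6,1],[0,0,0,0,0,-0.6,1],[0,0,0,0,0,-0.6,1],[0,0,0,0,0,-0.6,1],[0,0,0,0,0,-0.6,1],[0,0,0,0,0,-0.6,1],[0,0,0,0,0,0,1]]
  ]
}}

```text
time: 12.62
tcp_pos: [527.6, 54.7, 121.0]
eef_rot: [0.0, 0.009, 1.0, -0.001]
contact_force: [-5.6, -2.6, 11.4]
gripper_width: 48.4
```

```bash
python3 - <<'E'
from h import *
togo([527.2,54.3,121]); print(read_state()["wrist_torque"].round(2))
f=grab_frame("side")
cv2.imwrite("pics/turn.png",cv2.resize(f["color"][115:165,225:275,::-1],(500,500),interpolation=cv2.INTER_CUBIC))
E
```

```text
t 12.62 tcp [527.6  54.7 121. ] F [-5.6 -2.6 11.4] w 48.4
q [ 0.03  0.49 -0.27  1.9   0.18  0.78  1.22] toolx [-1.     0.019 -0.   ] toolz [ 0.    -0.001 -1.   ] UNITS [ 0.014 -0.012 -0.001]
[-0.78  1.04  0.05]
```

Call:
{"name": "servo_tool", "arguments": {
  "plan": [
    [[0,0,0,0,0,-0.6,1],[0,0,0,0,0,-0.6,1],[0,0,0,0,0,-0.6,1],[0,0,0,0,0,-0.6,1],[0,0,0,0,0,-0.6,1],[0,0,0,0,0,-0.6,1],[0,0,0,0,0,-0.6,1],[0,0,0,0,0,-0.6,1],[0,0,0,0,0,-0.6,1],[0,0,0,0,0,-0.6,1],[0,0,0,0,0,-0.5,1],[0,0,0,0,0,0,1],[0,0,0,0,0,0,1]]
  ]
}}

```text
time: 13.75
tcp_pos: [527.8, 55.1, 121.0]
eef_rot: [0.0, -0.323, 0.946, -0.001]
contact_force: [-4.6, -1.7, 10.7]
gripper_width: 48.2
```

```bash
python3 - <<'E'
from h import *
togo([527.2,54.3,121]); print(read_state()["wrist_torque"].round(2))
f=grab_frame("side")
cv2.imwrite("pics/turn.png",cv2.resize(f["color"][115:165,225:275,::-1],(500,500),interpolation=cv2.INTER_CUBIC))
E
```

```text
t 13.75 tcp [527.8  55.1 121. ] F [-4.6 -1.7 10.7] w 48.2
q [ 0.16  0.51 -0.46  1.9   0.31  0.81  1.76] toolx [-0.791 -0.612  0.   ] toolz [ 0.001 -0.001 -1.   ] UNITS [ 0.031 -0.009 -0.001]
[-0.54  0.91  0.16]
```

Call:
{"name": "servo_tool", "arguments": {
  "plan": [
    [[0,0,-0.1,0,0,0,1],[0,0,-0.1,0,0,0,1],[0,0,-0.1,0,0,0,1],[0,0,-0.1,0,0,0,1],[0,0,0,0,0,0,1]]
  ]
}}

```text
time: 14.22
tcp_pos: [528.0, 55.4, 132.2]
eef_rot: [0.0, -0.323, 0.946, -0.0]
contact_force: [-0.6, -1.0, 0.6]
gripper_width: 48.0
```

Call:
{"name": "servo_tool", "arguments": {
  "plan": [
    [[0,0,-0.2,0,0,0,1],[0,0,-0.3,0,0,0,1],[0,0,-0.4,0,0,0,1],[0,0,-0.4,0,0,0,1],[0,0,-0.3,0,0,0,1],[0,0,-0.2,0,0,0,1],[0,0,0,0,0,0,1],[0,0,0,0,0,0,1],[0,0,0,0,0,0,1],[0,0,0,0,0,0,1]]
  ]
}}

```text
time: 15.05
tcp_pos: [527.6, 55.6, 184.9]
eef_rot: [-0.001, -0.323, 0.946, 0.0]
contact_force: [0.2, 0.3, -1.4]
gripper_width: 48.2
```

```bash
python3 - <<'E'
from h import *
togo([527.2,54.3,187]); s=read_state(); print(abs(s["qd"]).max())
f=grab_frame("side"); w=cloud(f)
cv2.imwrite("pics/end.png",cv2.resize(f["color"][80:260,170:350,::-1],(600,600),interpolation=cv2.INTER_CUBIC))
p=w[(np.hypot(w[...,0]-512.5,w[...,1]-402.5)<38)&(w[...,2]>68)&(w[...,2]<84)&(f["color"].min(-1)>150)]
A=np.c_[p[:,:2]-[512,402],np.ones(len(p))]; print(len(p),"cover plane",np.linalg.lstsq(A,p[:,2],rcond=None)[0].round(3), cv2.minEnclosingCircle(p[:,:2].astype(np.float32)))
E
```

```text
t 15.05 tcp [527.6  55.6 184.9] F [ 0.2  0.3 -1.4] w 48.2
q [ 0.19  0.43 -0.5   1.81  0.25  0.96  1.82] toolx [-0.791 -0.612  0.001] toolz [-0.001 -0.    -1.   ] UNITS [ 0.038 -0.025 -0.07 ]
0.003915141933932175
296 cover plane [-4.0000e-03 -7.0000e-03  7.7153e+01] ((510.934326171875, 404.6924133300781), 33.99688720703125)
```

View pics/end.png

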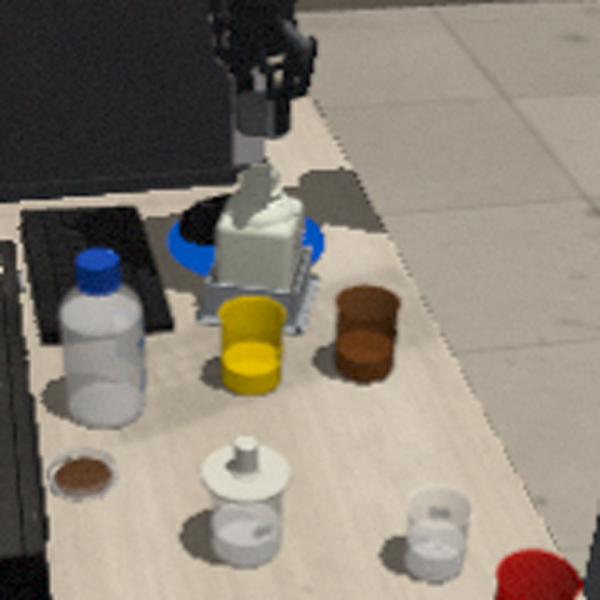

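The bare neck shows at (258,190), the cap is held level above it at (263,115), and the cover sits on its beaker at (246,470). Handing in.

```bash
python3 -c "
from h import *
print(sign_off())"
```

```text
the job is handed in; nothing more can be done
None
```

The white cover is seated on the larger clear beaker and let go of. The acid bottle's cap is off and held above the open mouth. I handed the job in at about 15 s of the 54 s allowed; no verdict is reported.

- **Cover:** after release its disc top measured about 77 mm high, against 76 mm expected, with a slope of at most 0.01 rad. The last check gave the same height and a slope of at most 0.01. Its centre estimates shifted about 3 mm between the two checks, to (510.9, 404.7) mm. That is within measuring noise, and the picture shows the cover still seated.
- **Cap:** I pushed it down 4.3 mm against about 11 N, turned it 63° (1.1 rad) anticlockwise while held down, then lifted it off freely. It is held at 70 N grip. From the tool position, its centre is about 57 mm above the rim and within about 2 mm of the axis. It looks level in the last picture.
- **Other things:** the last picture, a crop, shows the small beaker, round bottle, petri dish and look-alike beakers standing; the timer is outside it. I did not re-measure any of their positions, but the arm went near none of them.

No check failed. The rough ellipse fits of the held cover disagreed by a few millimetres, so I lowered it in small steps and watched the force. It met the rim at the expected height.

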